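# Set the focus rail's carriage against its marked stop

## Robot

A 6-joint arm with a two-finger parallel gripper is mounted at the origin on a cart in front of the work surface, level with it; the furniture and walls round the work are solid. World frame = base frame: x ahead of the robot, y to its left, z up, the work surface at z = 0. Lengths are in m, angles in rad, forces in N, time in s.
With the tool pointing down it reaches from about 0.35 to 0.85 m from the base axis. Payload 8.1 kg.
Tool frame: the origin (TCP) lies between the finger pads; the fingertips stand 14 mm ahead of it and the grasp point (between the pads) lies 5 mm behind it; z points along the fingers, y is the line along which they close (so a half turn about z gives the same grasp; the last joint's range is limited). The gripper opens to 93 mm and grips with 3 to 60 N. Pads are 15 mm wide; open, the fingers measure 128 mm over their backs; the gripper's body (75 mm by 188 mm) begins 65 mm behind the grasp point.
Start: joints at [-1.227, 0.13, 1.488, -0, 1.523, -0.085], TCP at [0.249, -0.546, 0.233] pointing down, gripper open.
Joint ranges: [-2.96, 2.96], [-0.89, 2.26], [0.02, 2.5], [-1.34, 4.48], [0, 2.73], [-2.66, 2.66]. Speed limits (rad/s): [2.39, 2.39, 2.79, 3.14, 3.14, 3.14].

## Interface

Orientations are given as a rotation vector (axis times angle).
In Python, from plant import robot gives the robot as it stands.
- The arm moves only by the tool arm_command, never from a script. Its argument "targets" is a list of rows, each an object of numbers: "x", "y", "z": the shift along the world's x, y, z in units of 500 mm (1.0 is 500 mm); "rx", "ry", "rz": the turn, a rotation vector about the world's x, y, z in units of 2 rad (1.0 is 2 rad); "claw": the closure in counts, from 0 (fully open) to 255 (shut). In form: [{"x": .., "y": .., "z": .., "rx": .., "ry": .., "rz": .., "claw": ..}, ...]. A call has 1 to 10 rows; each row is the pose to reach, as a shift and turn from the pose commanded when the call began; what a row does not reach only later rows make up. A row lasts 1/12 s, in which the tool goes at most 41.7 mm and 7.16 degrees, less where a joint would pass 70% of its speed; a pose out of reach is approached as far as the arm can. A call with a number of a shift or a turn outside -1 to 1 is refused whole. A call with a gripper value outside its range is refused whole. The fingers move at their own pace and stop on an object; "squeeze" is the grip in N (left out, the last holds). Time passes only in rows, so rows that repeat a pose let the fingers close. It gives the time, the measured TCP pose, the force, the opening and the grip force at its end, in the units of the state.
- robot.read_state(): the state, without advancing time (a new reading comes with each control period).
- robot.read_camera(name): name is "scene" or "top"; returns (picture, depth): 400x640x3 uint8, red, green, blue; 400x640 float32, m along the optical axis (not along the pixel's ray), 0 where there is no reading.
- robot.get_calibration(name): a dict with "intrinsics" (3x3 intrinsics, pixels), "origin" and "orientation" of the camera in the world. Camera axes: x right, y up, looking along -z (the intrinsics and any distortion apply to the point x, -y, -z); pixel columns grow to the right and rows downward; lengths in m; the calibration is good to about 2 mm. A picture is of the moment at which its call begins. get_calibration takes no time and is no camera call.
- robot.close_job(): hands the job in; it is judged then, once.
The state is a dict: "t": time; "q": joint angles; "dq": joint speeds; "joint_torque": joint torques, N m; "tool_pos": TCP position; "orientation": TCP orientation; "force": force on the tool from outside, world axes, zero at the start; "wrist_torque": the same for the moment, N m; "opening": finger opening in m; "gripper_force": force on a finger pad.
Only numpy, scipy, OpenCV 4.12 (cv2) and the standard library are available. Lean on these libraries where they do the work, as an engineer would, in place of code of your own. Each camera call takes 0.05 s, during which the arm holds its last target. There are 200 camera calls.

## Task

Set the lens carriage of the focus rail to its marked stop, the one with the pointed cone on top: with the fingertips press down the black pad in the carriage's middle to free its friction hold, keep it pressed while you push the carriage along the rail until it rests against that stop, then let the pad come up again so that it holds there. Grasp nothing, and leave the loose things round the rail where they lie.

Things in the scene. Friction and masses are not known exactly. Their poses are not given: they have to be found in the camera images.
- rail: focus rail fixed to the bench: grey base plate 64 x 370 x 8 mm with an aluminium beam (34 mm wide, top at 30 mm) along it, tick marks on its near face. Origin: centre of the underside, at bench height. Its y axis runs along the rail, z up, x across it to the far side from the robot.
- carriage_mid (a point): centre of the top of the aluminium carriage's deck, 46 mm above the bench. The carriage is 70 mm long along the rail and 54 mm wide; at each of its two ends stands a lip 8 mm thick and 46 mm wide, top 64 mm above the bench, with 54 mm clear between the lips. A lens ring 32 mm across sits on its far side (to 65 mm across from the rail's middle, top 56 mm above the bench). The carriage is captive on the rail and cannot be lifted.
- carriage (a joint): position of the carriage along the rail in m, 0 at the rail's middle, growing along the rail's +y. With the pad pressed it slides with about 1 to 2 N; with the pad up its friction hold resists some 15 N or more, and it must not be forced.
- pad_top (a point): centre of the top of the black ribbed release pad between the carriage's lips: 34 mm across the rail, 50 mm along it, top about 54 mm above the bench when up. Moves with carriage and pad.
- pad (a joint): how far the pad is pressed down, m: about 0 up, 0.007 fully down. Spring: about 6 N to begin, 9 to 10 N fully down. The hold weakens as the pad goes down and is quite free from 0.003 on; press it 0.004 to 0.006.
- stop_marked: the marked stop: aluminium block clamped on the rail, 24 mm along the rail, 46 mm wide, top of the block 48 mm above the bench, with a dark pointed cone 24 mm wide and 34 mm high on top. Origin on the rail's middle line at bench height, below the block's centre; axes as the rail's. It may be towards either end of the rail and cannot move. The carriage rests against it when carriage_mid and this origin are 47 mm apart along the rail.
- stop_plain: the other stop: the same block, flat, with only a low screw head (3 mm) on top, on the other side of the carriage. Origin and axes as for stop_marked.
- torch_head: bystander, to be left alone: black plastic torch head, an upright tube 41 mm across, 50 mm high. Origin: centre of its underside.
- lamp_tube: bystander, to be left alone: black lamp tube lying down, 25 x 42 mm, 25 mm high. Origin: centre of its underside.
- white_link: bystander, to be left alone: white plastic link arm lying flat, 63 x 20 x 7 mm. Origin: centre of its underside.
- battery: bystander, to be left alone: blue battery pack with a short wire loop, standing, 64 x 57 mm, 84 mm high. Origin: centre of its underside.
- flange: bystander, to be left alone: white stem on a round flange, 48 mm across, 41 mm high. Origin: centre of its underside.
- glue: bystander, to be left alone: red glue bottle with a white nozzle, standing, 118 mm high. Origin: centre of its underside.

How it is judged:
On the way, in this order (a step that is already met when the one before it is completed fails the run):
1. the pad is pressed by the fingers while the carriage is still at its starting place (value of joint pad above 0.002 m and contact force between the fingers and carriage above 0.5 N and distance of carriage_mid from where it was at the start of the episode below 0.008 m), for 0.05 s.
2. with the pad still pressed the carriage has come against the marked stop (y of carriage_mid in the frame of stop_marked between -0.05 and 0.05 m and value of joint pad above 0.002 m), for 0.05 s.
At the end, for the whole second after the job is handed in: the carriage rests within 3 mm of touching the marked stop, at rest, with its pad up again (pressed less than 1.5 mm) so that the hold bites (y of carriage_mid in the frame of stop_marked between -0.05 and 0.05 m and value of joint pad below 0.0015 m and velocity of joint carriage between -0.005 and 0.005 m/s).
It fails at once if the carriage is forced along the rail (faster than 30 mm/s) with the pad up (pressed less than 1 mm) (value of joint pad below 0.001 m and (velocity of joint carriage above 0.03 m/s or velocity of joint carriage below -0.03 m/s)).
It fails at once if a bystander is lifted, carried or pushed more than 15 mm from its place (distance of any of torch_head, lamp_tube, white_link, battery, flange, glue from where it was at the start of the episode above 0.015 m).
It also fails if it takes over 32 s, if anything falls off the work surface, if the arm or the gripper's body presses on something with over 40 N, if the wrist force passes 120 N, or if a joint passes its speed limit or range.

## Working session

There is one attempt and no reset: what is moved stays moved. The work goes in short steps, Python scripts to look and compute and a tool call to move; the robot and the scene stay as the last step left them, time stands still between calls to the robot, and variables do not carry over. Pictures are saved under pics/ and viewed, at most 10 in all, crops included, and the job is handed in when it is done.

Besides the shell and the picture viewer there is one more tool, called as name([rows], argument=value, ...), one row to a line, values as JSON. arm_command: Moves the arm, as the interface text tells. Shifts and turns lie within -1 to 1; 1 stands for 500 mm of shift or 2 rad of turn. Its arguments: {"type":"object","properties":{"targets":{"type":"array","items":{"type":"object","properties":{"x":{"type":"number","minimum":-1,"maximum":1},"y":{"type":"number","minimum":-1,"maximum":1},"z":{"type":"number","minimum":-1,"maximum":1},"rx":{"type":"number","minimum":-1,"maximum":1},"ry":{"type":"number","minimum":-1,"maximum":1},"rz":{"type":"number","minimum":-1,"maximum":1},"claw":{"type":"number"}}}},"squeeze":{"type":"number"}},"required":["targets"]}

```bash
mkdir -p pics; cat > h.py <<'E'
import numpy as np, cv2
from plant import robot
from scipy.spatial.transform import Rotation as R
def cal(n):
    c=robot.get_calibration(n); o=np.array(c["orientation"],float)
    M=o if o.shape==(3,3) else R.from_rotvec(o).as_matrix() if o.size==3 else None
    return np.array(c["intrinsics"]),np.array(c["origin"]),M,c
def cloud(n,d):
    K,p,M,c=cal(n); v,u=np.mgrid[:400,:640]
    P=np.stack([(u-K[0,2])/K[0,0]*d,-(v-K[1,2])/K[1,1]*d,-d],-1)
    return P@M.T+p
def ray(n,u,v,z):
    K,p,M,c=cal(n); r=M@np.array([(u-K[0,2])/K[0,0],-(v-K[1,2])/K[1,1],-1]); return p+r*(z-p[2])/r[2]
E
python3 - <<'E'
from h import *
for n in("scene","top"):
    i,d=robot.read_camera(n); cv2.imwrite(f"pics/{n}0.png",i[:,:,::-1]); np.savez(f"{n}0.npz",i=i,d=d)
    print(robot.get_calibration(n))
s=robot.read_state();print(s)
E
```

```text
{'intrinsics': array([[400.59415006,   0.        , 321.75860955],
       [  0.        , 400.59415006, 196.86291194],
       [  0.        ,   0.        ,   1.        ]]), 'origin': array([-0.16764765, -0.56577314,  0.52952041]), 'orientation': array([ 1.01907722, -0.5252188 , -0.89744577])}
{'intrinsics': array([[460.26524544,   0.        , 312.53874567],
       [  0.        , 460.26524544, 186.90911573],
       [  0.        ,   0.        ,   1.        ]]), 'origin': array([ 0.39486869, -0.08342428,  1.25777996]), 'orientation': array([ 0.12446004, -0.09428265, -1.58158845])}
{'t': 0.1, 'q': array([-1.22738019e+00,  1.31101205e-01,  1.48915689e+00,  1.59098459e-05,
        1.52294287e+00, -8.54186300e-02]), 'dq': array([-6.28723688e-04, -1.46279114e-03, -1.64989756e-03,  9.35200336e-04,
        1.11195192e-03, -8.48776340e-05]), 'joint_torque': array([ 1.62564461e-04, -5.61341250e+01, -4.93095410e+01,  7.69521086e-02,
        2.91850884e-02, -6.57478245e-05]), 'tool_pos': array([ 0.24934501, -0.54522377,  0.2316904 ]), 'orientation': array([-3.06809166e+00, -6.68121398e-01,  3.00084033e-04]), 'force': array([-0.27582626, -0.21262599,  0.2546941 ]), 'wrist_torque': array([0.02197802, 0.02019256, 0.00572928]), 'gripper_force': 0.0, 'opening': 0.09299750453424811}
```

View pics/scene0.png

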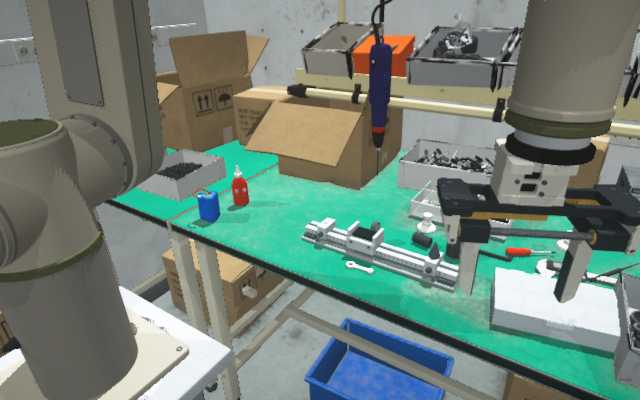

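View pics/top0.png

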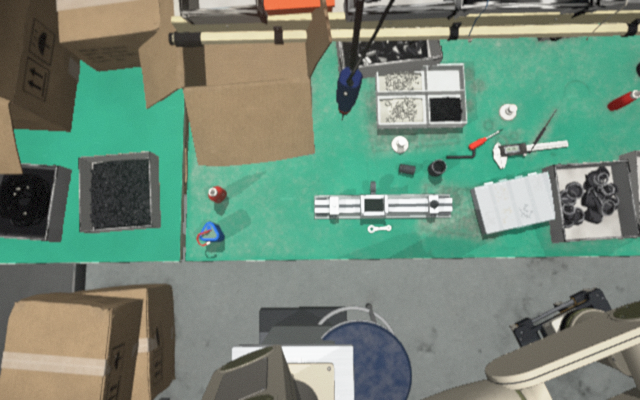

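The top view shows the rail from (315,207) to (452,204), with the carriage pad at (374,205). The marked cone stop is at (434,204), the -y side, and the plain stop is at (333,207). Next I measure them.

```bash
python3 - <<'E'
from h import *
z=np.load("top0.npz"); im,d=z["i"],z["d"]; P=cloud("top",d)
print("bench z",np.median(P[240:250,260:300,2]))
for u,v,h in((315,207,.008),(452,204,.008),(374,205,.054),(434,204,.08),(333,207,.048)): print(u,v,ray("top",u,v,h).round(4),P[v,u].round(4))
# black pad blob
g=im.max(2); m=np.zeros((400,640),np.uint8); m[192:222,355:392]=(g[192:222,355:392]<70)
n,l,s,c=cv2.connectedComponentsWithStats(m)
for k in range(1,n):
    if s[k,4]>15: print(s[k],c[k],ray("top",*c[k],.054))
# rail direction from non-green, depth-elevated points
b=(P[...,2]>.02)&(P[...,2]<.045); b[:180]=0;b[225:]=0;b[:,:305]=0;b[:,460:]=0
sat=cv2.cvtColor(im,cv2.COLOR_RGB2HSV)[...,1]; b&=sat<60
r=cv2.minAreaRect(np.argwhere(b)[:,::-1].astype(np.float32)); print(r,b.sum())
q=P[b]; print(np.polyfit(q[:,1],q[:,0],1),q[:,:2].min(0),q[:,:2].max(0))
cv2.imwrite("pics/c.png",cv2.resize(im[180:245,300:460,::-1],None,fx=5,fy=5,interpolation=cv2.INTER_CUBIC))
E
```

```text
bench z -0.00029432510539562085
315 207 [ 0.5145 -0.0665  0.008 ] [ 0.5123 -0.0668  0.0313]
452 204 [ 0.5174 -0.4381  0.008 ] [ 0.5184 -0.4408 -0.0016]
374 205 [ 0.5132 -0.2218  0.054 ] [ 0.5129 -0.2215  0.0566]
434 204 [ 0.511  -0.3719  0.08  ] [ 0.5118 -0.3738  0.0723]
333 207 [ 0.51   -0.1145  0.048 ] [ 0.5099 -0.1145  0.0496]
[365 200  18  10 166] [373.3253012 204.5060241] [ 0.51452459 -0.22006082  0.054     ]
((382.98675537109375, 203.69912719726562), (23.641626358032227, 136.13577270507812), 89.41537475585938) 1328
[-0.00197469  0.51430628] [ 0.48610692 -0.43043451] [ 0.54899136 -0.0665327 ]
```

View pics/c.png

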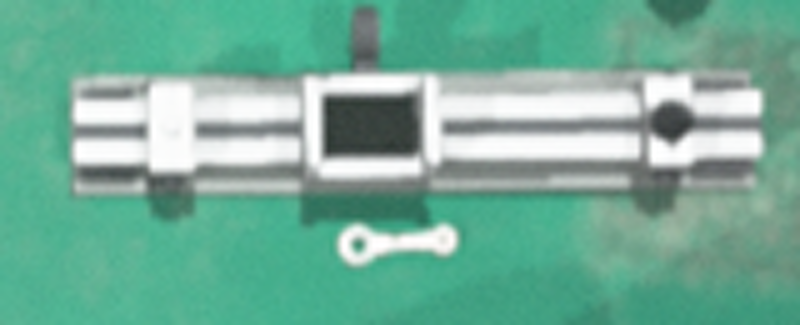

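Crop: pad centre is at about (373.3,204.5), cone and marked block at (434,204.2), and plain stop at (334,206). The rail runs along world y to within 0.5°. I'll push about 110 mm along -y with closed fingers lined up along the rail.

arm_command([
  {"x": 0.05, "y": 0.06, "z": 0, "rz": -0.04, "claw": 255},
  {"x": 0.11, "y": 0.13, "z": 0, "rz": -0.09, "claw": 255},
  {"x": 0.17, "y": 0.2, "z": 0, "rz": -0.14, "claw": 255},
  {"x": 0.22, "y": 0.27, "z": 0, "rz": -0.19, "claw": 255},
  {"x": 0.28, "y": 0.34, "z": 0, "rz": -0.215, "claw": 255},
  {"x": 0.34, "y": 0.41, "z": 0, "rz": -0.215, "claw": 255},
  {"x": 0.39, "y": 0.48, "z": 0, "rz": -0.215, "claw": 255},
  {"x": 0.45, "y": 0.55, "z": -0.03, "rz": -0.215, "claw": 255},
  {"x": 0.5, "y": 0.61, "z": -0.08, "rz": -0.215, "claw": 255},
  {"x": 0.53, "y": 0.65, "z": -0.14, "rz": -0.215, "claw": 255},
], squeeze=10)

```text
schema error: expected keys x, y, z, rx, ry, rz, claw
```

arm_command([
  {"x": 0, "y": 0, "z": -0.06, "claw": 255},
  {"x": 0, "y": 0, "z": -0.1, "claw": 255},
  {"x": 0, "y": 0, "z": -0.1, "claw": 255},
  {"x": 0, "y": 0, "z": -0.1, "claw": 255},
])

```text
schema error: expected keys x, y, z, rx, ry, rz, claw
```

```bash
python3 - <<'E'
from h import *
s=robot.read_state();print(s["t"],s["tool_pos"],R.from_rotvec(s["orientation"]).as_matrix().round(3),s["force"],s["opening"])
a,d=robot.read_camera("scene"); b,_=robot.read_camera("top")
f=lambda i,r:cv2.resize(i[r[0]:r[1],r[2]:r[3],::-1],(800,300),interpolation=cv2.INTER_CUBIC)
cv2.imwrite("pics/d.png",np.vstack([f(a,(210,285,290,490)),f(b,(175,235,300,460))]))
E
```

```text
0.1 [ 0.24934501 -0.54522377  0.2316904 ] [[ 0.909  0.416 -0.001]
 [ 0.416 -0.909  0.002]
 [ 0.    -0.002 -1.   ]] [-0.27582626 -0.21262599  0.2546941 ] 0.09299750453424811
```

View pics/d.png

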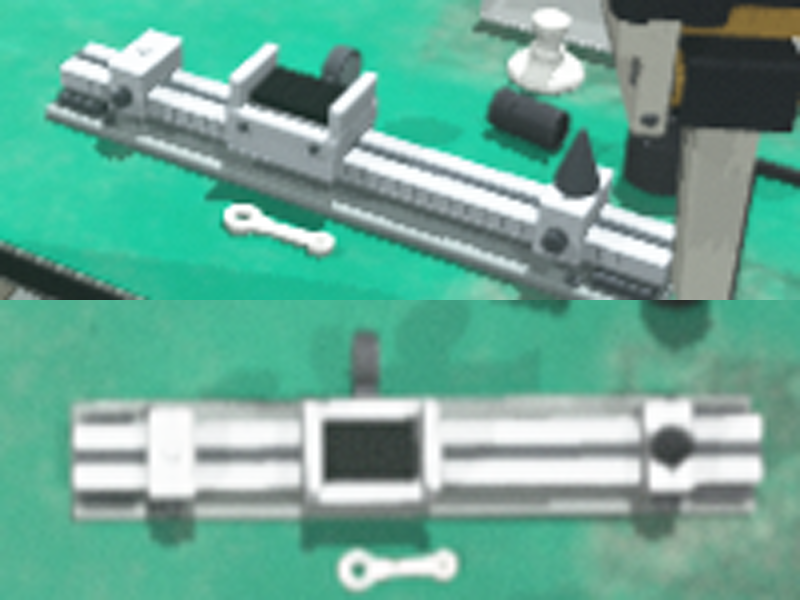

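The call was refused because every key is required, so nothing moved. The picture confirms the cone stop on the right (-y) and a clear carriage between its lips. I'll resend with full rows.

arm_command([
  {"x": 0.05, "y": 0.06, "z": 0, "rx": 0, "ry": 0, "rz": -0.04, "claw": 255},
  {"x": 0.11, "y": 0.13, "z": 0, "rx": 0, "ry": 0, "rz": -0.09, "claw": 255},
  {"x": 0.17, "y": 0.2, "z": 0, "rx": 0, "ry": 0, "rz": -0.14, "claw": 255},
  {"x": 0.22, "y": 0.27, "z": 0, "rx": 0, "ry": 0, "rz": -0.19, "claw": 255},
  {"x": 0.28, "y": 0.34, "z": 0, "rx": 0, "ry": 0, "rz": -0.215, "claw": 255},
  {"x": 0.34, "y": 0.41, "z": 0, "rx": 0, "ry": 0, "rz": -0.215, "claw": 255},
  {"x": 0.39, "y": 0.48, "z": 0, "rx": 0, "ry": 0, "rz": -0.215, "claw": 255},
  {"x": 0.45, "y": 0.55, "z": -0.03, "rx": 0, "ry": 0, "rz": -0.215, "claw": 255},
  {"x": 0.5, "y": 0.61, "z": -0.08, "rx": 0, "ry": 0, "rz": -0.215, "claw": 255},
  {"x": 0.53, "y": 0.65, "z": -0.14, "rx": 0, "ry": 0, "rz": -0.215, "claw": 255},
], squeeze=10)

```text
t: 1.03
tool_pos: [0.505, -0.2349, 0.1813]
orientation: [3.139, -0.0, 0.008]
force: [0.5, -0.7, 0.0]
opening: 0.0309
gripper_force: 0.0
```

arm_command([
  {"x": 0, "y": 0, "z": -0.05, "rx": 0, "ry": 0, "rz": 0, "claw": 255},
  {"x": 0, "y": 0, "z": -0.1, "rx": 0, "ry": 0, "rz": 0, "claw": 255},
  {"x": 0, "y": 0, "z": -0.1, "rx": 0, "ry": 0, "rz": 0, "claw": 255},
  {"x": 0, "y": 0, "z": -0.1, "rx": 0, "ry": 0, "rz": 0, "claw": 255},
  {"x": 0, "y": 0, "z": -0.1, "rx": 0, "ry": 0, "rz": 0, "claw": 255},
])

```text
t: 1.45
tool_pos: [0.5025, -0.237, 0.1305]
orientation: [3.141, -0.003, 0.002]
force: [0.1, -0.4, 0.3]
opening: 0.0008
gripper_force: 0.0
```

```bash
python3 - <<'E'
from h import *
s=robot.read_state();print(s["t"],s["tool_pos"],s["force"],s["opening"])
a,d=robot.read_camera("scene"); b,_=robot.read_camera("top")
f=lambda i,r:cv2.resize(i[r[0]:r[1],r[2]:r[3],::-1],(800,300),interpolation=cv2.INTER_CUBIC)
cv2.imwrite("pics/e.png",np.vstack([f(a,(200,275,290,490)),f(b,(175,235,300,460))]))
E
```

```text
1.45 [ 0.50251381 -0.23697165  0.13050542] [ 0.1139036  -0.38418044  0.2934065 ] 0.0008444402094638023
```

View pics/e.png

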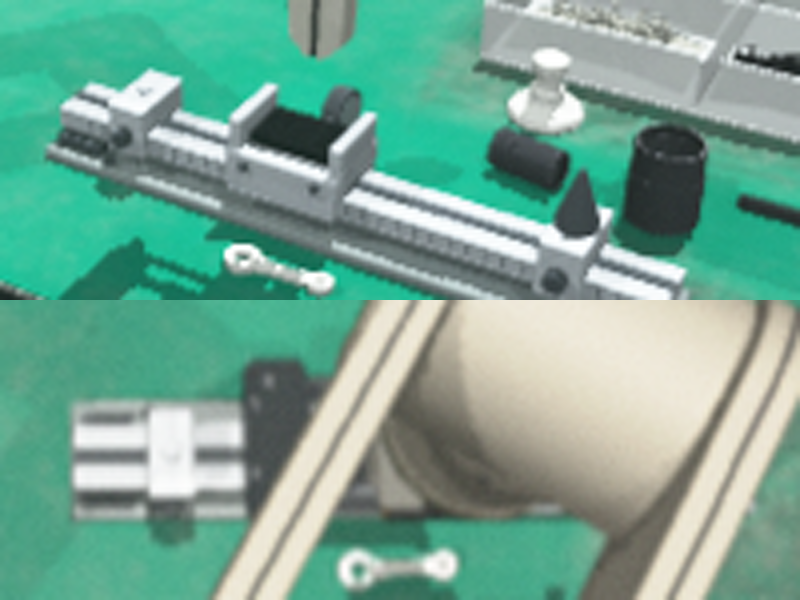

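arm_command([
  {"x": 0.023, "y": 0.026, "z": -0.05, "rx": 0, "ry": 0, "rz": 0, "claw": 255},
  {"x": 0.023, "y": 0.026, "z": -0.09, "rx": 0, "ry": 0, "rz": 0, "claw": 255},
  {"x": 0.023, "y": 0.026, "z": -0.09, "rx": 0, "ry": 0, "rz": 0, "claw": 255},
  {"x": 0.023, "y": 0.026, "z": -0.09, "rx": 0, "ry": 0, "rz": 0, "claw": 255},
])

```text
t: 1.88
tool_pos: [0.5132, -0.2236, 0.0845]
orientation: [-3.141, 0.002, 0.001]
force: [-0.3, -1.4, -0.2]
opening: 0.0004
gripper_force: 0.0
```

```bash
python3 - <<'E'
from h import *
s=robot.read_state();print(s["t"],s["tool_pos"],s["force"],s["opening"])
a,d=robot.read_camera("scene")
cv2.imwrite("pics/f.png",cv2.resize(a[200:280,320:440,::-1],(780,520),interpolation=cv2.INTER_CUBIC))
E
```

```text
1.8833 [ 0.51320962 -0.22356217  0.084483  ] [-0.28644856 -1.37069724 -0.23417122] 0.00038492554804022826
```

View pics/f.png

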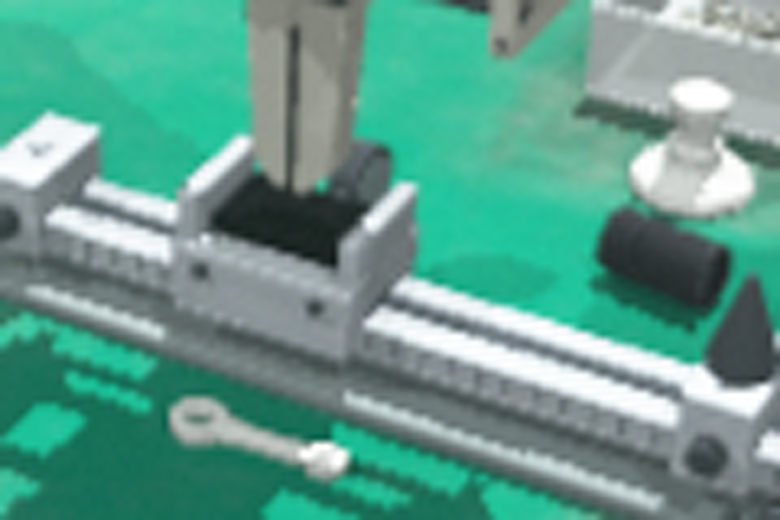

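The fingertips are over the pad, at about (295,190) in the crop, clear of both lips. Now I press gently.

arm_command([
  {"x": 0, "y": 0, "z": -0.015, "rx": 0, "ry": 0, "rz": 0, "claw": 255},
  {"x": 0, "y": 0, "z": -0.025, "rx": 0, "ry": 0, "rz": 0, "claw": 255},
  {"x": 0, "y": 0, "z": -0.033, "rx": 0, "ry": 0, "rz": 0, "claw": 255},
  {"x": 0, "y": 0, "z": -0.038, "rx": 0, "ry": 0, "rz": 0, "claw": 255},
  {"x": 0, "y": 0, "z": -0.042, "rx": 0, "ry": 0, "rz": 0, "claw": 255},
  {"x": 0, "y": 0, "z": -0.042, "rx": 0, "ry": 0, "rz": 0, "claw": 255},
  {"x": 0, "y": 0, "z": -0.042, "rx": 0, "ry": 0, "rz": 0, "claw": 255},
])

```text
t: 2.52
tool_pos: [0.5141, -0.2239, 0.0642]
orientation: [3.141, -0.002, 0.002]
force: [-2.0, -0.4, 7.4]
opening: 0.0007
gripper_force: 4.1
```

arm_command([
  {"x": 0, "y": 0, "z": -0.003, "rx": 0, "ry": 0, "rz": 0, "claw": 255},
  {"x": 0, "y": 0, "z": -0.003, "rx": 0, "ry": 0, "rz": 0, "claw": 255},
  {"x": 0, "y": 0, "z": -0.003, "rx": 0, "ry": 0, "rz": 0, "claw": 255},
])

```text
t: 2.77
tool_pos: [0.5141, -0.2239, 0.0629]
orientation: [3.141, -0.002, 0.002]
force: [-3.3, 0.9, 9.7]
opening: 0.0003
gripper_force: 4.5
```

arm_command([
  {"x": 0, "y": -0.005, "z": 0, "rx": 0, "ry": 0, "rz": 0, "claw": 255},
  {"x": 0, "y": -0.012, "z": 0, "rx": 0, "ry": 0, "rz": 0, "claw": 255},
  {"x": 0, "y": -0.02, "z": 0, "rx": 0, "ry": 0, "rz": 0, "claw": 255},
  {"x": 0, "y": -0.03, "z": 0, "rx": 0, "ry": 0, "rz": 0, "claw": 255},
  {"x": 0, "y": -0.04, "z": 0, "rx": 0, "ry": 0, "rz": 0, "claw": 255},
  {"x": 0, "y": -0.05, "z": 0, "rx": 0, "ry": 0, "rz": 0, "claw": 255},
  {"x": 0, "y": -0.06, "z": 0, "rx": 0, "ry": 0, "rz": 0, "claw": 255},
  {"x": 0, "y": -0.07, "z": 0, "rx": 0, "ry": 0, "rz": 0, "claw": 255},
  {"x": 0, "y": -0.08, "z": 0, "rx": 0, "ry": 0, "rz": 0, "claw": 255},
  {"x": 0, "y": -0.08, "z": 0, "rx": 0, "ry": 0, "rz": 0, "claw": 255},
])

```text
t: 3.6
tool_pos: [0.514, -0.2649, 0.063]
orientation: [3.14, -0.003, 0.002]
force: [-3.2, -1.1, 9.5]
opening: 0.0003
gripper_force: 4.4
```

```bash
python3 - <<'E'
from h import *
s=robot.read_state();print(s["t"],s["tool_pos"],s["force"],s["opening"])
a,d=robot.read_camera("scene")
cv2.imwrite("pics/g.png",cv2.resize(a[200:280,320:440,::-1],(780,520),interpolation=cv2.INTER_CUBIC))
E
```

```text
3.6 [ 0.51402919 -0.26493664  0.06302978] [-3.22163214 -1.06511107  9.45307978] 0.00028200474599669723
```

View pics/g.png

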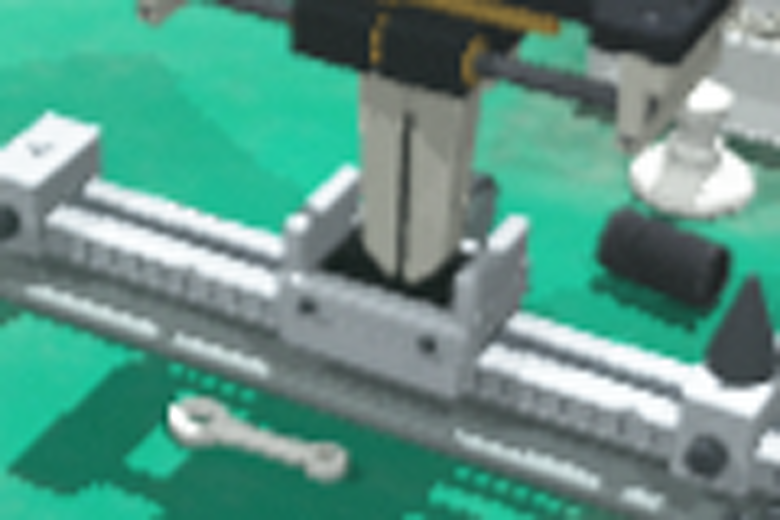

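The carriage has followed by about 40 mm with the pad pressed, its right lip now at (500,260) in the crop. I carry on.

arm_command([
  {"x": 0, "y": -0.008, "z": 0, "rx": 0, "ry": 0, "rz": 0, "claw": 255},
  {"x": 0, "y": -0.02, "z": 0, "rx": 0, "ry": 0, "rz": 0, "claw": 255},
  {"x": 0, "y": -0.034, "z": 0, "rx": 0, "ry": 0, "rz": 0, "claw": 255},
  {"x": 0, "y": -0.048, "z": 0, "rx": 0, "ry": 0, "rz": 0, "claw": 255},
  {"x": 0, "y": -0.062, "z": 0, "rx": 0, "ry": 0, "rz": 0, "claw": 255},
  {"x": 0, "y": -0.076, "z": 0, "rx": 0, "ry": 0, "rz": 0, "claw": 255},
  {"x": 0, "y": -0.09, "z": 0, "rx": 0, "ry": 0, "rz": 0, "claw": 255},
  {"x": 0, "y": -0.104, "z": 0, "rx": 0, "ry": 0, "rz": 0, "claw": 255},
  {"x": 0, "y": -0.116, "z": 0, "rx": 0, "ry": 0, "rz": 0, "claw": 255},
  {"x": 0, "y": -0.124, "z": 0, "rx": 0, "ry": 0, "rz": 0, "claw": 255},
])

```text
t: 4.48
tool_pos: [0.5139, -0.3266, 0.063]
orientation: [3.14, -0.003, 0.001]
force: [-3.1, 1.1, 8.3]
opening: 0.0005
gripper_force: 4.4
```

arm_command([
  {"x": 0, "y": -0.006, "z": 0, "rx": 0, "ry": 0, "rz": 0, "claw": 255},
  {"x": 0, "y": -0.012, "z": 0, "rx": 0, "ry": 0, "rz": 0, "claw": 255},
  {"x": 0, "y": -0.016, "z": 0, "rx": 0, "ry": 0, "rz": 0, "claw": 255},
  {"x": 0, "y": -0.016, "z": 0, "rx": 0, "ry": 0, "rz": 0, "claw": 255},
])

```text
t: 4.82
tool_pos: [0.5139, -0.3345, 0.063]
orientation: [3.14, -0.003, 0.002]
force: [-3.1, -0.2, 9.5]
opening: 0.0006
gripper_force: 4.4
```

arm_command([
  {"x": 0, "y": -0.004, "z": 0, "rx": 0, "ry": 0, "rz": 0, "claw": 255},
  {"x": 0, "y": -0.008, "z": 0, "rx": 0, "ry": 0, "rz": 0, "claw": 255},
  {"x": 0, "y": -0.012, "z": 0, "rx": 0, "ry": 0, "rz": 0, "claw": 255},
  {"x": 0, "y": -0.012, "z": 0, "rx": 0, "ry": 0, "rz": 0, "claw": 255},
])

```text
t: 5.15
tool_pos: [0.5144, -0.339, 0.0629]
orientation: [-3.141, 0.002, -0.002]
force: [0.1, 4.7, 8.9]
opening: 0.0008
gripper_force: 4.5
```

```bash
python3 - <<'E'
from h import *
s=robot.read_state();print(s["t"],s["tool_pos"],s["force"],s["opening"])
a,d=robot.read_camera("scene")
cv2.imwrite("pics/i.png",cv2.resize(a[200:300,350:490,::-1],(784,560),interpolation=cv2.INTER_CUBIC))
E
```

```text
5.15 [ 0.51443825 -0.33903959  0.06285626] [0.05639884 4.6536794  8.92539131] 0.0008415655962879245
```

View pics/i.png

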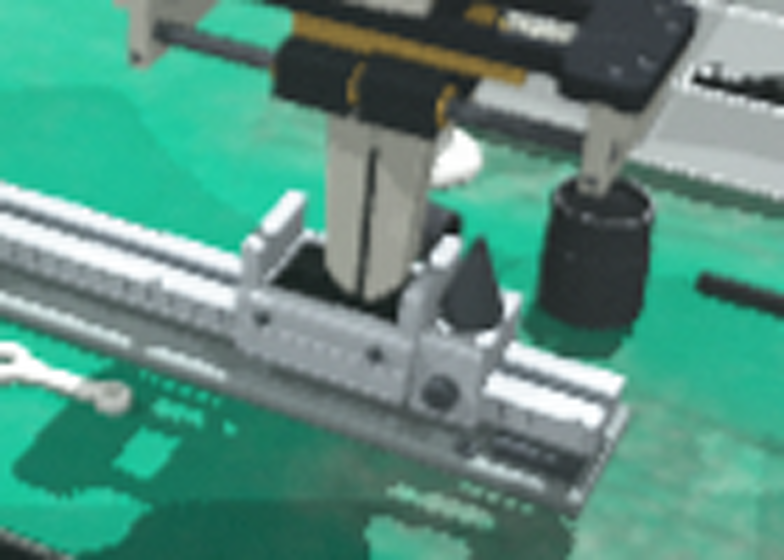

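The carriage's right end meets the cone block, at (410,370) in the crop, and the force along y rose to 4.7 N, so it is against the stop. Now I lift straight off.

arm_command([
  {"x": 0, "y": 0, "z": 0.004, "rx": 0, "ry": 0, "rz": 0, "claw": 255},
  {"x": 0, "y": 0, "z": 0.01, "rx": 0, "ry": 0, "rz": 0, "claw": 255},
  {"x": 0, "y": 0, "z": 0.02, "rx": 0, "ry": 0, "rz": 0, "claw": 255},
  {"x": 0, "y": 0, "z": 0.04, "rx": 0, "ry": 0, "rz": 0, "claw": 255},
  {"x": 0, "y": 0, "z": 0.08, "rx": 0, "ry": 0, "rz": 0, "claw": 255},
  {"x": 0, "y": 0, "z": 0.14, "rx": 0, "ry": 0, "rz": 0, "claw": 255},
  {"x": 0, "y": 0, "z": 0.16, "rx": 0, "ry": 0, "rz": 0, "claw": 255},
  {"x": 0, "y": 0, "z": 0.16, "rx": 0, "ry": 0, "rz": 0, "claw": 255},
])

```text
t: 5.87
tool_pos: [0.5156, -0.3411, 0.1461]
orientation: [3.137, -0.002, 0.009]
force: [-0.4, 0.0, 0.7]
opening: 0.0002
gripper_force: 0.0
```

```bash
python3 - <<'E'
from h import *
s=robot.read_state();print(s["t"],s["tool_pos"],s["force"],s["opening"])
a,d=robot.read_camera("scene")
cv2.imwrite("pics/j.png",cv2.resize(a[200:300,350:490,::-1],(784,560),interpolation=cv2.INTER_CUBIC))
E
```

```text
5.8667 [ 0.51560403 -0.34110202  0.14609504] [-0.3949563   0.03974418  0.72408876] 0.00020779063512443017
```

View pics/j.png

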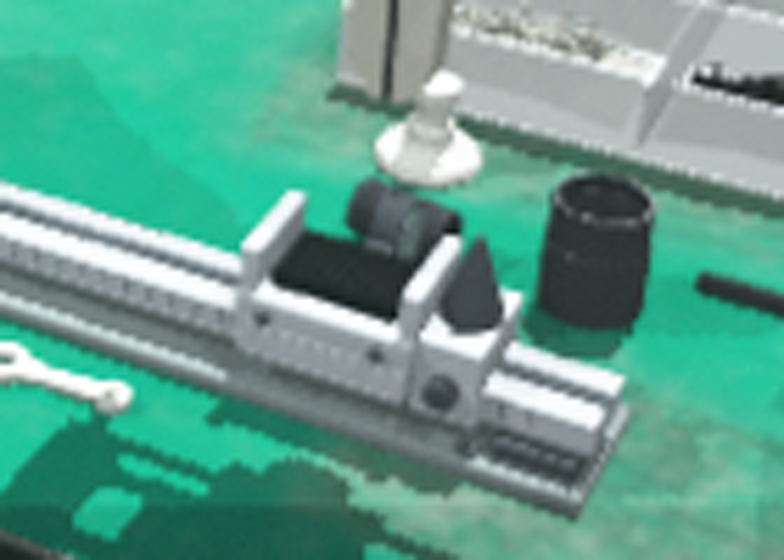

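The pad is up again, and the carriage's end at (410,365) touches the cone block with no visible gap. The loose things near the rail are undisturbed.

```bash
python3 -c "
from plant import robot
print(robot.close_job())"
```

```text
the job is handed in; nothing more can be done
None
```

The carriage rests against the cone-marked stop with its pad up, and the job is handed in; no verdict came back, but the last picture and the force rise at the stop both agree.

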